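# Seat a glass bean jar in the V of the lot-stamping station

### The job

Lift the green-lidded glass bean jar off the scale, stand it softly in the wide mouth of the stamping station, over the yellow cross between the orange rails, and let go of it. Then push it along between the converging rails until it sits fully home against both blue faces of the V, and keep it pressed there steadily with about 10 N for one second so that the lot stamp takes. Leave it standing home; it is glass, so never push it against the rails or the V with more than about 20 N, never tip it over, and leave everything else on the counter alone.

Things in the scene. Friction and masses are not known exactly. Their poses are not given: they have to be found in the camera images.
- jar: The jar to be stamped: upright glass cylinder full of brown beans, 60 mm diameter, glass 62 mm tall, with a green lid 57 mm diameter and 13 mm tall on top (75 mm in all); about 0.23 to 0.45 kg. Origin: centre of its underside; z up. It starts standing on the scale.
- scale: Flat black digital scale with a steel pan, 150 x 130 mm, fixed to the counter; the pan's top is 24 mm above the counter. Origin: centre of its underside.
- nest: The stamping station, fixed to the counter: aluminium deck plate 280 (x) x 180 (y) x 10 mm thick, carrying rails and V-block. Origin: on the deck's underside, 10 mm from its centre towards the mouth. Its x axis is the pushing direction, from the open mouth (-x end, towards the robot) to the V-block; y is across; z up. The deck is flat and polished; the jar slides on it with roughly 0.5 to 1.5 N of friction, so the V feels that much less than the push.
- rails: Two orange converging rails on the deck, 28 mm tall above it, 12 mm thick; same origin and axes as nest. Gap between their inner faces: 136 mm at x = -115 mm, narrowing evenly to 66 mm at x = +10 mm, then 66 mm to x = +75 mm.
- vblock: V-block; origin and axes as nest. Fixed grey housing 26 x 90 x 60 mm centred at x = +134 mm (stamp head on top, to 90 mm above the deck); before it a rigid blue V, 60 mm above the deck, faces 90 degrees apart, open to the mouth. A stiff set-screw locks the V (it does not give) up to 18 mm either way along x, differently each time; this pose does not show it: feel for it.
- nest_mouth (a point): Centre of the mouth, marked with a yellow cross on the deck's top face (10 mm above the counter), 70 mm before the nest's origin. Stand the jar here, its axis within 25 mm along x and 20 mm across.
- nest_home (a point): Point on the deck's top face, 45 mm beyond the nest's origin and 115 mm beyond nest_mouth: where the centre of the jar's underside comes when it touches both faces of the V in the middle of its settings. The true home lies on the same centre line, up to 18 mm before or beyond it along x.
- spare_jar: Bystander: a jar of the same make with a black lid. Origin: centre of its underside.
- scoop: Bystander: steel bean scoop, 125 mm long, 26 mm tall. Origin: on the counter under its middle.
- tamper: Bystander: wooden tamper, 54 mm diameter, 82 mm tall, standing. Origin: centre of its underside.
- bowl: Bystander: white cupping bowl, 92 mm diameter, 52 mm tall. Origin: centre of its underside.
- tumbler: Bystander: glass tumbler, 72 mm diameter, 80 mm tall. Origin: centre of its underside.
- mug: Bystander: blue mug, 80 mm diameter, 90 mm tall, with a handle. Origin: centre of its underside.

How it is judged:
By the outcome, as a careful person would: the job done as asked, in the order asked, and still so for the second after the job is handed in, with the robot touching nothing.
It also fails if it takes over 72 s, if anything falls off the work surface, if the arm or the gripper's body presses on something with over 40 N, if the wrist force passes 120 N, or if a joint passes its speed limit or range.

### The arm

A 7-joint arm with a two-finger parallel gripper is mounted at the origin on the work surface. World frame = base frame: x ahead of the robot, y to its left, z up, the work surface at z = 0. Lengths are in m, angles in rad, forces in N, time in s.
With the tool pointing down it reaches from about 0.425 to 0.875 m from the base axis. Payload 4.7 kg.
Tool frame: the origin (TCP) lies midway between the tips of the shut fingers; the grasp point (between the pads) lies 19 mm behind it; x points along the fingers, z is the direction in which the jaws open and shut, and the axes are right-handed (so a half turn about x gives the same grasp; the last joint's range is limited). The gripper opens to 87 mm and grips with 3 to 60 N. Pads are 19 mm wide; open, the fingers measure 117 mm over their backs; the gripper's body (75 mm by 190 mm) begins 51 mm behind the grasp point.
Start: joints at [1.336, 0.321, -0.07, 1.45, 0.023, 1.371, -0.057], TCP at [0.16, -0.63, 0.223] pointing down, gripper open.
Joint ranges: [-2.86, 2.86], [-0.3, 2.09], [-1.38, 1.24], [0.06, 2.45], [-1.56, 4.7], [0.09, 2.05], [-2.69, 2.69]. Speed limits (rad/s): [2.57, 2.57, 3.14, 3.14, 3.14, 3.14, 3.14].

### API

Orientations are given as a rotation vector (axis times angle).
In Python, from bench import ctrl gives the robot as it stands.
- The arm moves only by the shell command python3 -m pendant 'ROWS' [OPENING] [FORCE]. ROWS is JSON, a list of rows, each an object with "travel": the shift along the tool's x, y, z in m, a list of three; "twist": the turn about the tool's x in rad. In form: [{"travel": [x, y, z], "twist": twist}, ...]. A call has 1 to 10 rows; each row is the pose to reach, as a shift and turn from the pose measured when the call began, along the tool's axes at that moment; what a row does not reach only later rows make up. A row lasts 1/8 s, in which the tool goes at most 62.5 mm and 10.7 degrees, less where a joint would pass 70% of its speed; a pose out of reach is approached as far as the arm can. A call with a gripper value outside its range is refused whole. OPENING is the opening, from -1 (shut) to 1 (fully open), so that 0 is half open, set as the call begins (- or left out, the last holds). The fingers move at their own pace and stop on an object; FORCE is the grip in N (left out, the last holds). Time passes only in rows, so rows that repeat a pose let the fingers close. It gives the time, the measured TCP pose, the force and the opening at its end, in the units of the state.
- ctrl.get_state(): the state, without advancing time (a new reading comes with each control period).
- ctrl.get_image(name): name is "scene" or "top" or "wrist"; returns the picture (420x560x3 uint8, red, green, blue); there is no depth.
- ctrl.camera_model(name): a dict with "K" (3x3 intrinsics, pixels), "distortion" ([k1, k2, p1, p2, k3] as OpenCV has them; the pictures are not rectified), "rvec" (rotation vector, rad) and "tvec" (3), from world to camera coordinates, as OpenCV has them; the wrist camera has in their place "T_tool_cam" (4x4, takes a point from camera to tool coordinates, whose origin is the TCP and whose axes are the tool frame's). Camera axes: x right, y down, z forward; pixel columns grow to the right and rows downward; lengths in m; the calibration is good to about 2 mm. A picture is of the moment at which its call begins: read the wrist's pose just before it. camera_model takes no time and is no camera call.
- ctrl.close_job(): hands the job in, once; it reports no verdict.
The state is a dict: "time": time; "joint_positions": joint angles; "qd": joint speeds; "joint_torque": joint torques, N m; "position": TCP position; "tool_rot": TCP orientation; "ft_force": force on the tool from outside, world axes, zero at the start; "torque": the same for the moment, N m; "grip_width": opening from 0.0 (shut) to 1.0 (fully open).
Only numpy, scipy, OpenCV 4.12 (cv2) and the standard library are available. Lean on these libraries where they do the work, as an engineer would, in place of code of your own. Each camera call takes 0.05 s, during which the arm holds its last target.

## Working session

There is one attempt and no reset: what is moved stays moved. The work goes in short steps, Python scripts to look and compute and a shell command to move; the robot and the scene stay as the last step left them, time stands still between calls to the robot, and variables do not carry over. Pictures are saved under pics/ and viewed, and the job is handed in when it is done.

```bash
ls; mkdir -p pics; python3 - <<'E'
from bench import ctrl
import cv2
s=ctrl.get_state()
for k,v in s.items(): print(k,v)
for n in ("scene","top","wrist"):
    cv2.imwrite(f"pics/{n}0.png",ctrl.get_image(n)[:,:,::-1]); print(n,ctrl.camera_model(n))
E
```

```text
pics
time 0.0
joint_positions [ 1.33608598  0.3218142  -0.07008105  1.4516852   0.02266104  1.37077819
 -0.0569039 ]
qd [-0.00036043 -0.00191918  0.00010531 -0.00127263 -0.00200877  0.00018828
 -0.00189108]
joint_torque [ 2.57635120e-04 -4.91281378e+01 -4.03906172e-01 -3.12524414e+01
 -6.40070345e-02  4.38169297e-02  1.76321860e-04]
position [ 0.15985557 -0.629468    0.22146209]
tool_rot [ 1.02505587  1.31832988 -1.02332745]
ft_force [0.07297611 0.21519488 0.04185129]
torque [ 0.0102787   0.01712986 -0.0136278 ]
grip_width 1.0049223732971284
scene {'K': array([[520.49149374,   0.        , 289.60933688],
       [  0.        , 520.49149374, 201.99384332],
       [  0.        ,   0.        ,   1.        ]]), 'distortion': array([-0.1194075,  0.       ,  0.       ,  0.       ,  0.       ]), 'rvec': array([ 2.10796176,  1.10537809, -0.46590376]), 'tvec': array([-0.32569039, -0.27325608,  1.72153966])}
top {'K': array([[389.7039316 ,   0.        , 280.91940464],
       [  0.        , 389.7039316 , 207.96565627],
       [  0.        ,   0.        ,   1.        ]]), 'distortion': array([-0.10662973,  0.        ,  0.        ,  0.        ,  0.        ]), 'rvec': array([ 2.13048936, -2.12106805,  0.19394014]), 'tvec': array([-0.01170697,  0.60056798,  0.966286  ])}
wrist {'K': array([[339.40358011,   0.        , 285.15693407],
       [  0.        , 339.40358011, 204.81164517],
       [  0.        ,   0.        ,   1.        ]]), 'distortion': array([0.01855864, 0.        , 0.        , 0.        , 0.        ]), 'T_tool_cam': array([[-9.67378787e-04, -2.85240304e-01,  9.58455546e-01,
        -1.61653572e-01],
       [-5.86229099e-04, -9.58455668e-01, -2.85240932e-01,
         7.80829771e-02],
       [ 9.99999360e-01, -8.37810558e-04,  7.59973515e-04,
         9.38796359e-05],
       [ 0.00000000e+00,  0.00000000e+00,  0.00000000e+00,
         1.00000000e+00]])}
```

View pics/scene0.png

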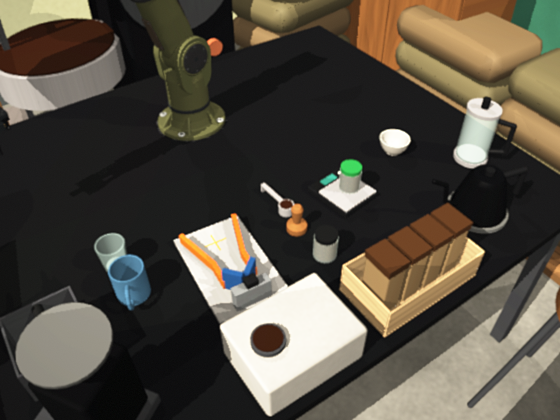

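View pics/top0.png

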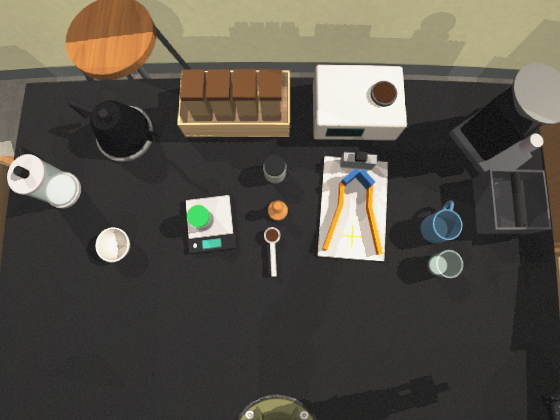

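View pics/wrist0.png

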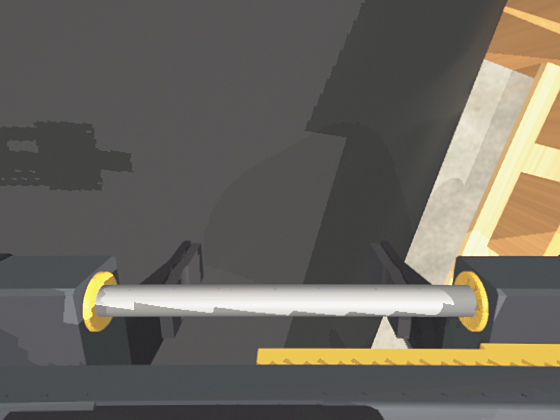

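```bash
python3 - <<'E'
import cv2
im=cv2.imread("pics/top0.png")
cv2.imwrite("pics/top0a.png",cv2.resize(im[60:360,140:340],None,fx=2.6,fy=2,interpolation=3) if 0 else cv2.resize(im[170:370,100:340],None,fx=3,fy=3,interpolation=3))
cv2.imwrite("pics/top0b.png",cv2.resize(im[0:200,250:500],None,fx=3,fy=3,interpolation=3))
E
```

```text
(no output)
```

View pics/top0a.png

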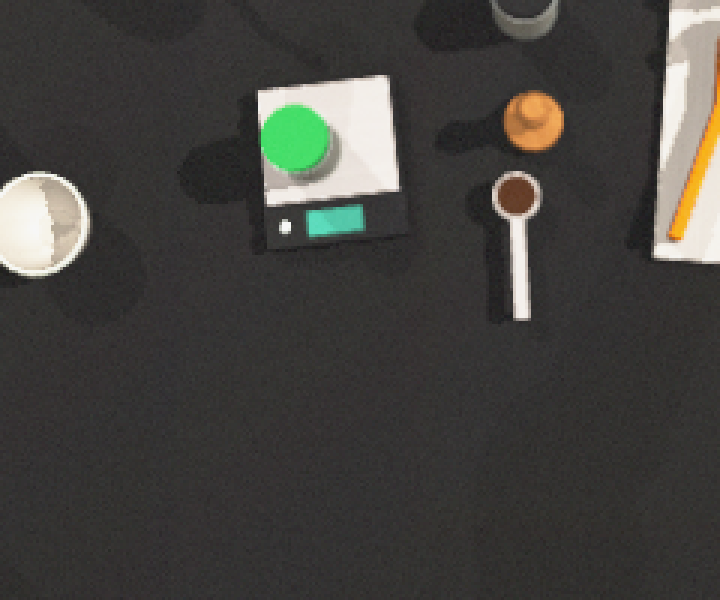

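```bash
python3 - <<'E'
import cv2
im=cv2.imread("pics/top0.png")
cv2.imwrite("pics/top0b.png",cv2.resize(im[145:265,305:405],None,fx=5,fy=5,interpolation=3))
E
```

```text
(no output)
```

View pics/top0b.png

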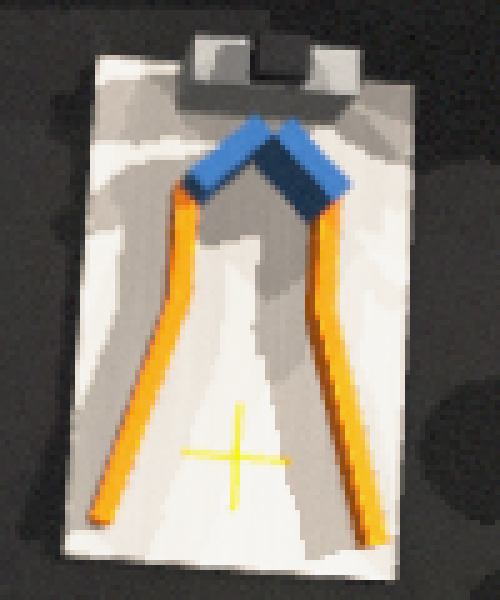

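The top view shows the jar lid at about (198,216) near the scale's left edge. The nest's yellow cross is at about (352,236), with the deck corners clear. Next I convert these to world positions and cross-check them with the scene camera.

```bash
cat > h.py <<'E'
import numpy as np, cv2
from bench import ctrl
from scipy.spatial.transform import Rotation as R
from scipy.optimize import least_squares
def cam(name,s=None):
    m=ctrl.camera_model(name)
    if name!="wrist":
        r=cv2.Rodrigues(m["rvec"])[0]; t=np.array(m["tvec"])
    else:
        T=np.eye(4);T[:3,:3]=R.from_rotvec(s["tool_rot"]).as_matrix();T[:3,3]=s["position"]
        I=np.linalg.inv(T@m["T_tool_cam"]); r=I[:3,:3];t=I[:3,3]
    return m["K"],m["distortion"],r,t
def back(c,uv,z):
    K,d,r,t=c
    p=cv2.undistortPoints(np.array(uv,float).reshape(-1,1,2),K,d).reshape(-1,2)
    ray=np.c_[p,np.ones(len(p))]@r; o=-r.T@t
    return o+ray*((z-o[2])/ray[:,2])[:,None]
def proj(c,P):
    K,d,r,t=c
    return cv2.projectPoints(np.array(P,float).reshape(-1,1,3),cv2.Rodrigues(r)[0],t,K,d)[0].reshape(-1,2)
def green(im):
    m=((im[:,:,1]>120)&(im[:,:,0]<70)&(im[:,:,2]<110)).astype(np.uint8)
    n,l,st,ce=cv2.connectedComponentsWithStats(m)
    i=1+np.argmax(st[1:,4]); return ce[i],st[i]
E
python3 - <<'E'
from h import *
c=cam("top"); im=cv2.imread("pics/top0.png")[:,:,::-1]
g,st=green(im);print(g,st,back(c,g,.099))
cross=back(c,[[352,235.8]],.01)[0]
uv=np.array([[97,57],[413,86],[398,580],[63,555]])/5+[304.6,144.6]
L=np.array([[.15,.09],[.15,-.09],[-.13,-.09],[-.13,.09],[-.07,0]])
W=np.vstack([back(c,uv,.01)[:,:2],cross[:2]])
def f(p):
    a=p[2];M=np.array([[np.cos(a),-np.sin(a)],[np.sin(a),np.cos(a)]]);return ((L@M.T+p[:2]-W)).ravel()
s=least_squares(f,[.6,-.2,0]);print("nest",s.x,np.round(f(s.x)*1000,1)); print("cross",cross)
for n,u,z in [("spare",(274,163),.075),("tamper",(278,208),.08),("mug",(440,222),.09),("tumbler",(449,264),.08),("bowl",(113,243),.052),("scoop",(272,235),.02),("scalefarR",(100+388/3,170+76/3),.024),("scaleNearL",(100+265/3,170+248/3),.02)]: print(n,back(c,[u],z)[0])
im=cv2.imread("pics/scene0.png")[:,:,::-1];c=cam("scene")
g,st=green(im);print(g,st,back(c,g,.094))
cv2.imwrite("pics/s0b.png",cv2.resize(im[205:315,165:290,::-1],None,fx=5,fy=5,interpolation=3))
cv2.imwrite("pics/s0c.png",cv2.resize(im[120:280,250:410,::-1],None,fx=3.7,fy=3.7,interpolation=3))
st=ctrl.get_state(); print(R.from_rotvec(st["tool_rot"]).as_matrix().round(3))
E
```

```text
[197.75690608 214.82872928] [187 206  22  21 181] [[0.57404385 0.19953816 0.099     ]]
nest [ 0.6018245  -0.20762305 -0.07846428] [ 0.2  0.   1.4 -0.3 -0.6  1.  -0.  -0.8 -0.9  0.1]
cross [ 0.5329575  -0.20219373  0.01      ]
spare [0.71696824 0.00965302 0.075     ]
tamper [ 0.59586298 -0.0016055   0.08      ]
mug [ 0.55942463 -0.41638756  0.09      ]
tumbler [ 0.45280435 -0.43768046  0.08      ]
bowl [0.50509194 0.43402161 0.052     ]
scoop [0.53330298 0.0145467  0.02      ]
scalefarR [0.64065633 0.1315809  0.024     ]
scaleNearL [0.48435852 0.2381046  0.02      ]
[350.92957746 167.18309859] [341 159  21  17 284] [[0.57194325 0.19981802 0.094     ]]
[[-0.     0.969  0.246]
 [ 0.001  0.246 -0.969]
 [-1.    -0.    -0.002]]
```

View pics/s0b.png

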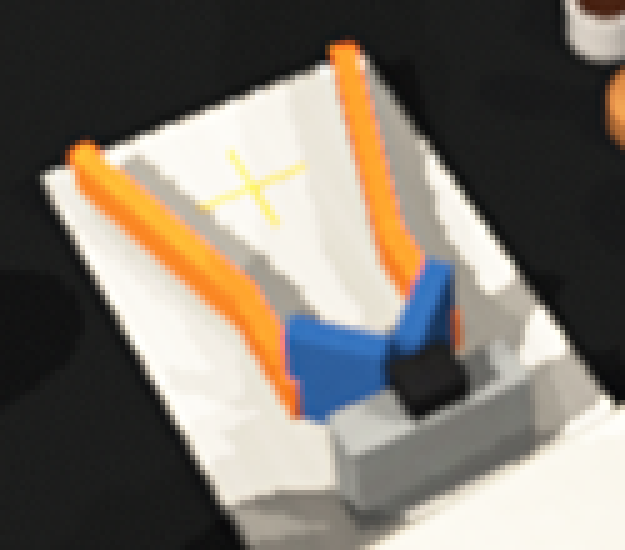

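View pics/s0c.png

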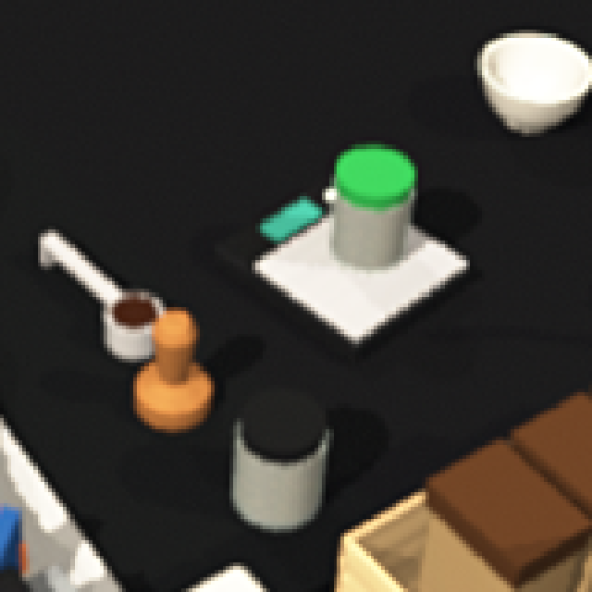

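```bash
cat >> h.py <<'E'
NX,NY,NA=0.6018,-0.2076,-0.0785
def nest(x,y=0): 
    return np.array([NX+x*np.cos(NA)-y*np.sin(NA), NY+x*np.sin(NA)+y*np.cos(NA)])
def to(x,y,z,zang=NA-np.pi/2):
    s=ctrl.get_state();M=R.from_rotvec(s["tool_rot"]).as_matrix()
    d=M.T@(np.array([x,y,z])-s["position"]); a=np.arctan2(M[1,2],M[0,2])
    tw=-((zang-a+np.pi)%(2*np.pi)-np.pi)
    print("travel",d.round(4),"twist",round(tw,4),"| pos",s["position"].round(4),"F",s["ft_force"].round(2),"t",s["time"],"g",round(s["grip_width"],3))
E
python3 -c "
from h import *
to(.48,-.2,.26)"
```

```text
travel [-0.0378  0.416  -0.3376] twist 0.3273 | pos [ 0.1599 -0.6296  0.2217] F [0.11 0.07 0.74] t 0.15 g 1.0
```

```bash
python3 -m pendant '[{"travel":[-0.02,0.04,-0.033],"twist":0.1},{"travel":[-0.038,0.083,-0.067],"twist":0.2},{"travel":[-0.038,0.125,-0.10],"twist":0.3},{"travel":[-0.038,0.167,-0.135],"twist":0.327},{"travel":[-0.038,0.21,-0.17],"twist":0.327},{"travel":[-0.038,0.25,-0.203],"twist":0.327},{"travel":[-0.038,0.291,-0.236],"twist":0.327},{"travel":[-0.038,0.333,-0.27],"twist":0.327},{"travel":[-0.038,0.375,-0.304],"twist":0.327},{"travel":[-0.038,0.416,-0.338],"twist":0.327}]' 1 20
python3 - <<'E'
from h import *
to(.48,-.2,.26)
s=ctrl.get_state(); im=ctrl.get_image("wrist"); cv2.imwrite("pics/w1.png",im[:,:,::-1])
np.save("w1.npy",np.r_[s["position"],s["tool_rot"]])
to(.5735,.1997,.16)
E
```

```text
time: 1.4
position: [0.4806, -0.1981, 0.2601]
tool_rot: [1.267, 1.172, -1.266]
ft_force: [0.6, -0.2, 0.8]
grip_width: 1.003
travel [ 0.0001 -0.0004  0.002 ] twist 0.0003 | pos [ 0.4806 -0.1981  0.2601] F [ 0.59 -0.17  0.85] t 1.4 g 1.003
travel [ 0.1029  0.0617 -0.3937] twist 0.0109 | pos [ 0.485  -0.1895  0.2603] F [ 3.9   5.66 -0.05] t 1.45 g 1.001
```

View pics/w1.png

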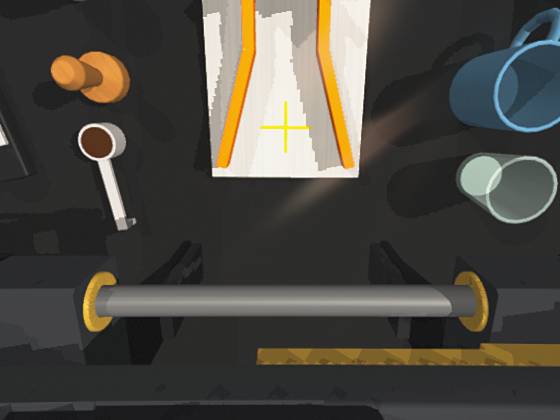

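The wrist view shows the cross at about (286,127) and the deck's near corners at (213,178) and (359,177). Nest alignment looks right.

```bash
python3 - <<'E'
from h import *
p=np.load("w1.npy"); c=cam("wrist",dict(position=p[:3],tool_rot=p[3:]))
print(back(c,[[286,127.5],[213,178],[359,177]],.01), nest(-.07),nest(-.13,.09),nest(-.13,-.09))
to(.5735,.1997,.16)
E
```

```text
[[ 0.53143029 -0.20335026  0.01      ]
 [ 0.47774861 -0.10868056  0.01      ]
 [ 0.46480823 -0.28851902  0.01      ]] [ 0.53201557 -0.20211064] [ 0.47925809 -0.10768264] [ 0.46514259 -0.28712832]
travel [ 0.1029  0.0617 -0.3937] twist 0.0109 | pos [ 0.485  -0.1895  0.2603] F [ 3.9   5.66 -0.05] t 1.45 g 1.001
```

```bash
python3 -m pendant '[{"travel":[0,0.006,-0.04],"twist":0.01},{"travel":[0.01,0.012,-0.08],"twist":0.01},{"travel":[0.02,0.02,-0.13],"twist":0.01},{"travel":[0.03,0.028,-0.18],"twist":0.01},{"travel":[0.04,0.036,-0.23],"twist":0.01},{"travel":[0.06,0.044,-0.28],"twist":0.01},{"travel":[0.08,0.052,-0.33],"twist":0.01},{"travel":[0.1,0.058,-0.37],"twist":0.01},{"travel":[0.103,0.0617,-0.394],"twist":0.011},{"travel":[0.103,0.0617,-0.394],"twist":0.011}]'
python3 - <<'E'
from h import *
to(.5735,.1997,.16)
s=ctrl.get_state(); im=ctrl.get_image("wrist"); cv2.imwrite("pics/w2.png",im[:,:,::-1])
c=cam("wrist",s);g,st=green(im);print(g,st,back(c,g,.099))
to(.5735,.1997,.16)
E
```

```text
time: 2.7
position: [0.5726, 0.2022, 0.1591]
tool_rot: [1.27, 1.178, -1.26]
ft_force: [-0.2, -0.3, 0.3]
grip_width: 0.997
travel [-0.0009  0.0011  0.0025] twist 0.0039 | pos [0.5726 0.2022 0.1591] F [-0.2  -0.34  0.31] t 2.7 g 0.997
[286.73574023 221.09399701] [ 248  179   81   81 4681] [[0.57298081 0.20121322 0.099     ]]
travel [-0.0005  0.0004  0.0005] twist 0.0015 | pos [0.5731 0.2002 0.1595] F [0.35 0.24 0.6 ] t 2.75 g 1.001
```

View pics/w2.png

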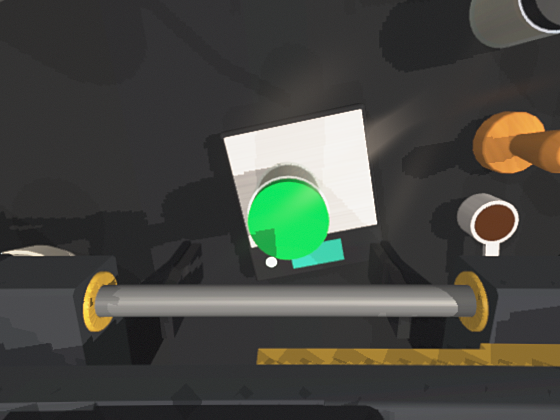

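The lid is centred between the fingers at about (287,221), and all three cameras agree to about 1.5 mm. I'll descend and grip.

```bash
python3 -m pendant '[{"travel":[0.025,0,0.0005],"twist":0},{"travel":[0.05,0,0.0005],"twist":0},{"travel":[0.075,0,0.0005],"twist":0},{"travel":[0.095,0,0.0005],"twist":0},{"travel":[0.1025,0,0.0005],"twist":0},{"travel":[0.1025,0,0.0005],"twist":0},{"travel":[0.1025,0,0.0005],"twist":0}]'
python3 -c "
from h import *
to(.573,.2,.057)"
```

```text
time: 3.62
position: [0.574, 0.2006, 0.058]
tool_rot: [1.272, 1.174, -1.26]
ft_force: [-0.4, -0.5, 0.4]
grip_width: 1.0
travel [ 0.001  -0.0009  0.0006] twist 0.0014 | pos [0.574  0.2006 0.058 ] F [-0.36 -0.52  0.4 ] t 3.625 g 1.0
```

```bash
python3 -m pendant '[{"travel":[0,0,0],"twist":0},{"travel":[0,0,0],"twist":0},{"travel":[0,0,0],"twist":0},{"travel":[0,0,0],"twist":0},{"travel":[0,0,0],"twist":0},{"travel":[0,0,0],"twist":0},{"travel":[0,0,0],"twist":0},{"travel":[0,0,0],"twist":0}]' -1 25
```

```text
time: 4.62
position: [0.5741, 0.2006, 0.0581]
tool_rot: [1.272, 1.174, -1.26]
ft_force: [-0.9, 1.0, 1.8]
grip_width: 0.68
```

```bash
python3 -m pendant '[{"travel":[-0.005,0,0],"twist":0},{"travel":[-0.015,0,0],"twist":0},{"travel":[-0.03,0,0],"twist":0},{"travel":[-0.05,0,0],"twist":0},{"travel":[-0.075,0,0],"twist":0},{"travel":[-0.1,0,0],"twist":0},{"travel":[-0.12,0,0],"twist":0},{"travel":[-0.132,0,0],"twist":0},{"travel":[-0.132,0,0],"twist":0}]'
python3 - <<'E'
from h import *
p=nest(-.07); print(p)
s=ctrl.get_state(); im=ctrl.get_image("wrist"); cv2.imwrite("pics/w3.png",im[:,:,::-1])
to(p[0],p[1],.19)
E
```

```text
time: 5.75
position: [0.574, 0.2, 0.1911]
tool_rot: [1.273, 1.173, -1.259]
ft_force: [0.7, -0.9, -3.8]
grip_width: 0.68
[ 0.53201557 -0.20211064]
travel [-0.0026 -0.0104  0.4038] twist 0.0014 | pos [0.5735 0.1997 0.19  ] F [-0.44 -0.24 -3.38] t 5.8 g 0.681
```

View pics/w3.png

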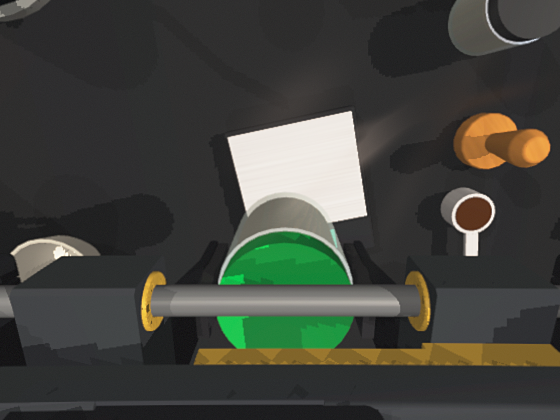

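The jar is held upright, about 3.5–4 N. Carrying it over at a height of about 0.13 m.

```bash
python3 -m pendant '[{"travel":[0,-0.001,0.015],"twist":0},{"travel":[0,-0.002,0.05],"twist":0},{"travel":[-0.001,-0.003,0.10],"twist":0},{"travel":[-0.001,-0.004,0.15],"twist":0},{"travel":[-0.001,-0.005,0.2],"twist":0},{"travel":[-0.002,-0.006,0.25],"twist":0},{"travel":[-0.002,-0.008,0.30],"twist":0},{"travel":[-0.0026,-0.009,0.35],"twist":0},{"travel":[-0.0026,-0.01,0.385],"twist":0},{"travel":[-0.0026,-0.0104,0.404],"twist":0}]'
python3 -m pendant '[{"travel":[0,0,0],"twist":0},{"travel":[0,0,0],"twist":0}]'
python3 - <<'E'
from h import *
p=nest(-.07)
im=ctrl.get_image("wrist"); cv2.imwrite("pics/w4.png",im[:,:,::-1])
to(p[0],p[1],.05)
E
```

```text
time: 7.05
position: [0.5301, -0.2055, 0.1889]
tool_rot: [1.274, 1.173, -1.265]
ft_force: [0.3, 0.1, -3.2]
grip_width: 0.681
time: 7.3
position: [0.5302, -0.2038, 0.1886]
tool_rot: [1.273, 1.176, -1.263]
ft_force: [-0.2, 0.5, -3.2]
grip_width: 0.682
travel [ 0.1388  0.0014 -0.0003] twist -0.0 | pos [ 0.5304 -0.2033  0.1888] F [ 0.69  0.07 -3.5 ] t 7.35 g 0.684
```

View pics/w4.png

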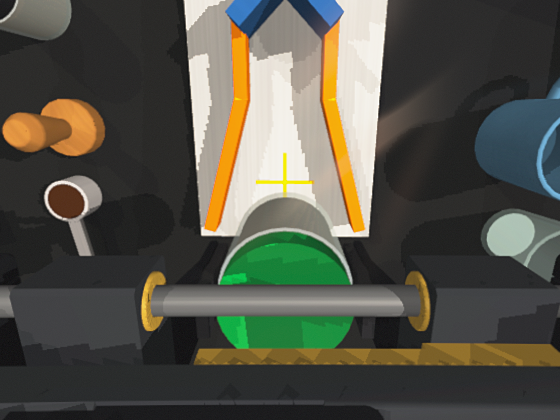

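Aligned on the centre line. Lowering now.

```bash
python3 -m pendant '[{"travel":[0.01,0,0],"twist":0},{"travel":[0.03,0.001,0],"twist":0},{"travel":[0.06,0.0014,0],"twist":0},{"travel":[0.09,0.0014,0],"twist":0},{"travel":[0.115,0.0014,0],"twist":0},{"travel":[0.13,0.0014,0],"twist":0},{"travel":[0.138,0.0014,0],"twist":0},{"travel":[0.14,0.0014,0],"twist":0},{"travel":[0.14,0.0014,0],"twist":0}]'
python3 -m pendant '[{"travel":[0.001,0,0],"twist":0},{"travel":[0.002,0,0],"twist":0},{"travel":[0.003,0,0],"twist":0},{"travel":[0.003,0,0],"twist":0}]'
```

```text
time: 8.48
position: [0.5326, -0.2026, 0.0495]
tool_rot: [1.273, 1.174, -1.262]
ft_force: [0.1, 0.4, -2.5]
grip_width: 0.681
time: 8.98
position: [0.5326, -0.2026, 0.0464]
tool_rot: [1.273, 1.175, -1.262]
ft_force: [-0.4, -0.2, -2.9]
grip_width: 0.683
```

```bash
python3 -m pendant '[{"travel":[0.0007,0,0],"twist":0},{"travel":[0.0014,0,0],"twist":0},{"travel":[0.0014,0,0],"twist":0}]'
python3 -m pendant '[{"travel":[0.0004,0,0],"twist":0},{"travel":[0.0008,0,0],"twist":0},{"travel":[0.0008,0,0],"twist":0}]'
```

```text
time: 9.35
position: [0.5324, -0.2026, 0.0449]
tool_rot: [1.273, 1.175, -1.262]
ft_force: [0.5, 0.3, -3.4]
grip_width: 0.683
time: 9.72
position: [0.5325, -0.2026, 0.0441]
tool_rot: [1.273, 1.175, -1.262]
ft_force: [0.2, 0.5, -2.1]
grip_width: 0.686
```

```bash
python3 -m pendant '[{"travel":[0.0003,0,0],"twist":0},{"travel":[0.0006,0,0],"twist":0},{"travel":[0.0006,0,0],"twist":0}]'
python3 -m pendant '[{"travel":[0.0003,0,0],"twist":0},{"travel":[0.0005,0,0],"twist":0},{"travel":[0.0005,0,0],"twist":0}]'
```

```text
time: 10.1
position: [0.5327, -0.2026, 0.0441]
tool_rot: [1.273, 1.174, -1.262]
ft_force: [-1.8, 0.0, 4.1]
grip_width: 0.685
time: 10.48
position: [0.5329, -0.2027, 0.0441]
tool_rot: [1.273, 1.174, -1.262]
ft_force: [-3.0, 1.2, 5.4]
grip_width: 0.686
```

Standing on the deck. I'll ease off slightly and release, opening only to about 76 mm.

```bash
python3 -m pendant '[{"travel":[-0.0002,0,0],"twist":0}]'
python3 -m pendant '[{"travel":[0,0,0],"twist":0},{"travel":[0,0,0],"twist":0},{"travel":[0,0,0],"twist":0},{"travel":[0,0,0],"twist":0}]' 0.75
python3 -m pendant '[{"travel":[-0.005,0,0],"twist":0},{"travel":[-0.02,0,0],"twist":0},{"travel":[-0.04,0,0],"twist":0},{"travel":[-0.07,0,0],"twist":0},{"travel":[-0.1,0,0],"twist":0},{"travel":[-0.1,0,0],"twist":0}]'
python3 - <<'E'
from h import *
s=ctrl.get_state(); im=ctrl.get_image("wrist"); cv2.imwrite("pics/w5.png",im[:,:,::-1])
c=cam("wrist",s);g,st=green(im);print(g,st,back(c,g,.085))
im=ctrl.get_image("top");cv2.imwrite("pics/t5.png",im[:,:,::-1])
q=nest(-.07-.095); to(q[0],q[1],.14)
E
```

```text
time: 10.6
position: [0.5329, -0.2027, 0.0441]
tool_rot: [1.273, 1.174, -1.262]
ft_force: [-0.4, 0.3, -1.3]
grip_width: 0.685
time: 11.1
position: [0.533, -0.2027, 0.0441]
tool_rot: [1.273, 1.174, -1.262]
ft_force: [0.1, 0.4, -1.5]
grip_width: 0.871
time: 11.85
position: [0.5351, -0.204, 0.1485]
tool_rot: [1.274, 1.166, -1.258]
ft_force: [-0.1, 0.6, -0.2]
grip_width: 0.872
[283.62051391 224.68761945] [ 245  185   79   79 4709] [[ 0.53233672 -0.20285073  0.085     ]]
travel [ 0.0048 -0.096  -0.0013] twist 0.0001 | pos [ 0.5329 -0.2035  0.1451] F [-0.33 -0.42  0.64] t 11.95 g 0.875
```

View pics/w5.png

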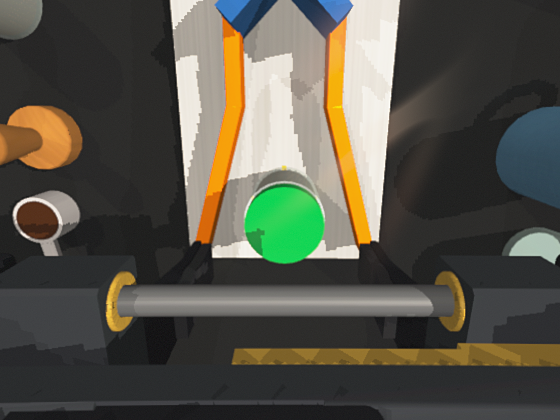

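The jar stands upright on the cross at (0.532, -0.203). Now I retreat behind it, narrow the fingers, and descend.

```bash
python3 -m pendant '[{"travel":[0,-0.02,0],"twist":0},{"travel":[0,-0.05,-0.001],"twist":0},{"travel":[0.004,-0.08,-0.001],"twist":0},{"travel":[0.004,-0.096,-0.001],"twist":0},{"travel":[0.03,-0.096,-0.001],"twist":0},{"travel":[0.06,-0.096,-0.001],"twist":0},{"travel":[0.09,-0.096,-0.001],"twist":0},{"travel":[0.11,-0.096,-0.001],"twist":0},{"travel":[0.117,-0.096,-0.001],"twist":0},{"travel":[0.117,-0.096,-0.001],"twist":0}]' -0.68
python3 - <<'E'
from h import *
q=nest(-.07-.050); to(q[0],q[1],.028)
im=ctrl.get_image("scene");cv2.imwrite("pics/s6.png",cv2.resize(im[180:320,130:310,::-1],None,fx=4,fy=4))
im=ctrl.get_image("wrist");cv2.imwrite("pics/w6.png",im[:,:,::-1])
E
```

```text
time: 13.2
position: [0.4379, -0.1942, 0.0277]
tool_rot: [1.273, 1.173, -1.261]
ft_force: [-0.4, 0.7, 0.6]
grip_width: 0.163
travel [-0.0002  0.0445  0.0005] twist 0.0001 | pos [ 0.4379 -0.1942  0.0277] F [-0.44  0.71  0.57] t 13.2 g 0.163
```

View pics/s6.png

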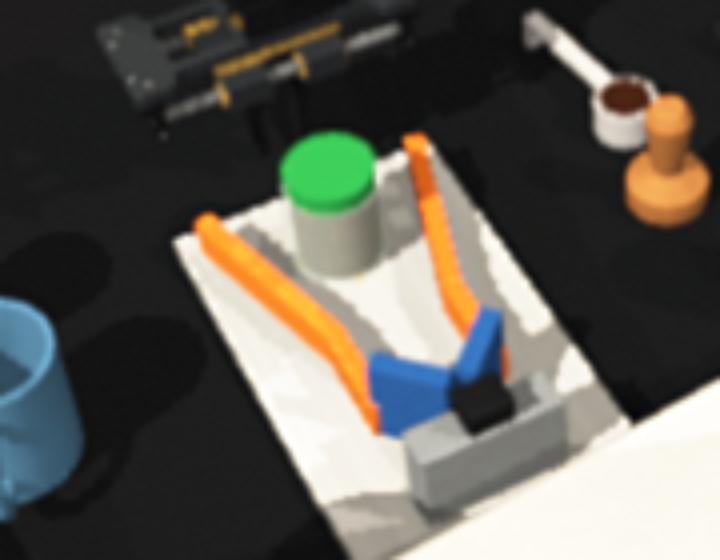

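View pics/w6.png

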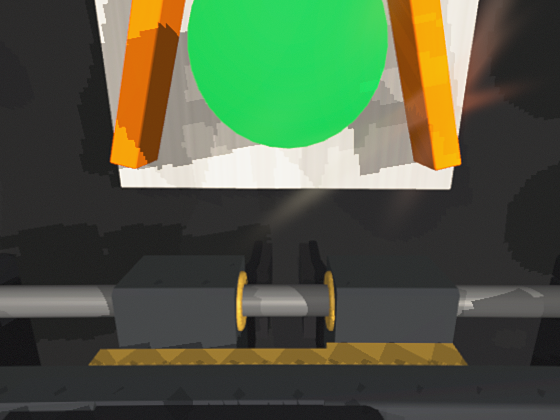

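```bash
python3 -m pendant '[{"travel":[0,0.01,0.0005],"twist":0},{"travel":[0,0.025,0.0005],"twist":0},{"travel":[0,0.038,0.0005],"twist":0},{"travel":[0,0.044,0.0005],"twist":0},{"travel":[0,0.047,0.0005],"twist":0},{"travel":[0,0.05,0.0005],"twist":0},{"travel":[0,0.053,0.0005],"twist":0},{"travel":[0,0.056,0.0005],"twist":0},{"travel":[0,0.059,0.0005],"twist":0},{"travel":[0,0.062,0.0005],"twist":0}]'
python3 - <<'E'
from h import *
q=nest(-.02); to(q[0],q[1],.028)
s=ctrl.get_state();im=ctrl.get_image("top");cv2.imwrite("pics/t7.png",im[:,:,::-1]);im=ctrl.get_image("wrist");cv2.imwrite("pics/w7.png",im[:,:,::-1])
print(back(cam("wrist",s),green(im)[0],.085),green(im)[1])
E
```

```text
time: 14.55
position: [0.5003, -0.2, 0.0288]
tool_rot: [1.273, 1.171, -1.261]
ft_force: [-1.8, -0.3, -1.1]
grip_width: 0.164
travel [ 0.0012  0.0818 -0.0004] twist -0.0001 | pos [ 0.5003 -0.2     0.0288] F [-1.8  -0.26 -1.06] t 14.55 g 0.164
[[ 0.5448896  -0.20401998  0.085     ]] [  200   140   170   144 17820]
```

View pics/w7.png

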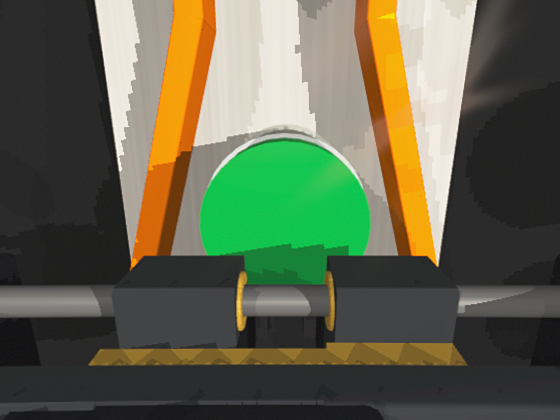

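Contact is smooth at about 1.8 N. Pushing along the funnel.

```bash
python3 -m pendant '[{"travel":[0.0005,0.004,-0.0004],"twist":0},{"travel":[0.001,0.008,-0.0004],"twist":0},{"travel":[0.001,0.012,-0.0004],"twist":0},{"travel":[0.001,0.016,-0.0004],"twist":0},{"travel":[0.001,0.020,-0.0004],"twist":0},{"travel":[0.001,0.024,-0.0004],"twist":0},{"travel":[0.001,0.028,-0.0004],"twist":0},{"travel":[0.001,0.032,-0.0004],"twist":0},{"travel":[0.001,0.036,-0.0004],"twist":0},{"travel":[0.001,0.04,-0.0004],"twist":0}]'
python3 - <<'E'
from h import *
q=nest(-.02); to(q[0],q[1],.028)
E
```

```text
time: 15.9
position: [0.5409, -0.2027, 0.028]
tool_rot: [1.273, 1.17, -1.26]
ft_force: [0.1, 0.0, -0.5]
grip_width: 0.163
travel [0.0003 0.0411 0.0001] twist 0.0001 | pos [ 0.5409 -0.2027  0.028 ] F [ 0.07  0.04 -0.5 ] t 15.9 g 0.163
```

```bash
python3 -m pendant '[{"travel":[0,0.004,0],"twist":0},{"travel":[0,0.008,0],"twist":0},{"travel":[0,0.012,0],"twist":0},{"travel":[0,0.016,0],"twist":0},{"travel":[0,0.020,0],"twist":0},{"travel":[0,0.024,0],"twist":0},{"travel":[0,0.028,0],"twist":0},{"travel":[0,0.031,0],"twist":0},{"travel":[0,0.033,0],"twist":0},{"travel":[0,0.033,0],"twist":0}]'
python3 - <<'E'
from h import *
q=nest(-.02); to(q[0],q[1],.028)
s=ctrl.get_state();im=ctrl.get_image("wrist");cv2.imwrite("pics/w8.png",im[:,:,::-1])
print(back(cam("wrist",s),green(im)[0],.085),green(im)[1])
im=ctrl.get_image("scene");cv2.imwrite("pics/s8.png",cv2.resize(im[180:320,130:310,::-1],None,fx=4,fy=4))
E
```

```text
time: 17.15
position: [0.5742, -0.2053, 0.0284]
tool_rot: [1.273, 1.17, -1.259]
ft_force: [0.4, -0.4, -0.7]
grip_width: 0.162
travel [0.0004 0.0077 0.0001] twist 0.0002 | pos [ 0.5742 -0.2053  0.0284] F [ 0.44 -0.45 -0.67] t 17.15 g 0.162
[[ 0.61861248 -0.20895217  0.085     ]] [  200   141   170   143 17623]
```

View pics/w8.png

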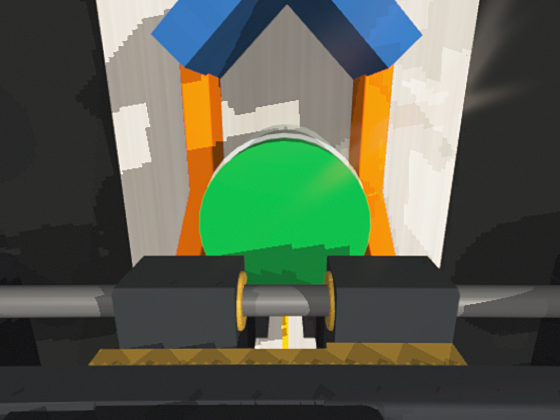

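View pics/s8.png

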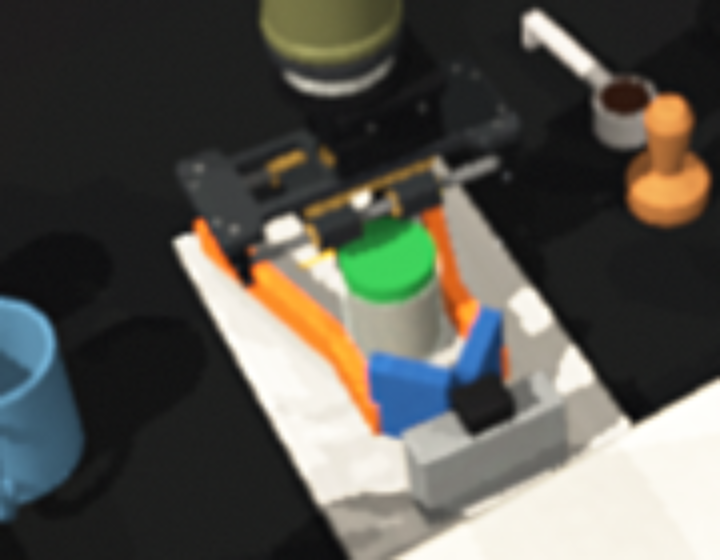

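The jar is upright between the straight rails. The V's inner apex is visible at about (287,5), so I'll estimate home from it.

```bash
python3 - <<'E'
from h import *
s=ctrl.get_state();c=cam("wrist",s)
a=back(c,[[287,5],[217,79],[355,79]],.07)
for p in np.vstack([a[:,:2],back(c,[[285,213]],.085)[:,:2],s["position"][None,:2]]):
    d=p-[NX,NY];print(np.round([d@[np.cos(NA),np.sin(NA)],d@[-np.sin(NA),np.cos(NA)]],4))
E
```

```text
[ 0.0797 -0.001 ]
[0.058  0.0223]
[ 0.0579 -0.0237]
[ 0.0159 -0.0004]
[-0.0278  0.0001]
```

Home is estimated at nest x ≈ +37 mm, about 26 mm further on. I'll go 18 mm, then creep.

```bash
python3 -m pendant '[{"travel":[0,0.002,0],"twist":0},{"travel":[0,0.004,0],"twist":0},{"travel":[0,0.006,0],"twist":0},{"travel":[0,0.008,0],"twist":0},{"travel":[0,0.01,0],"twist":0},{"travel":[0,0.012,0],"twist":0},{"travel":[0,0.014,0],"twist":0},{"travel":[0,0.016,0],"twist":0},{"travel":[0,0.017,0],"twist":0},{"travel":[0,0.018,0],"twist":0}]'
python3 -m pendant '[{"travel":[0,0.0007,0],"twist":0},{"travel":[0,0.0014,0],"twist":0},{"travel":[0,0.0021,0],"twist":0},{"travel":[0,0.0028,0],"twist":0}]'
python3 -c "
from h import *
q=nest(.01);to(q[0],q[1],.028)"
```

```text
time: 18.5
position: [0.5921, -0.2067, 0.0285]
tool_rot: [1.273, 1.17, -1.259]
ft_force: [-1.2, -0.2, -0.6]
grip_width: 0.159
time: 19.0
position: [0.5949, -0.207, 0.0285]
tool_rot: [1.273, 1.17, -1.259]
ft_force: [-0.9, -0.0, -0.5]
grip_width: 0.162
travel [0.0006 0.0169 0.0001] twist 0.0002 | pos [ 0.5949 -0.207   0.0285] F [-0.94 -0.   -0.45] t 19.0 g 0.162
```

```bash
python3 -m pendant '[{"travel":[0,0.0005,0],"twist":0},{"travel":[0,0.001,0],"twist":0},{"travel":[0,0.0015,0],"twist":0},{"travel":[0,0.002,0],"twist":0}]'
python3 -m pendant '[{"travel":[0,0.0005,0],"twist":0},{"travel":[0,0.001,0],"twist":0}]'
python3 -m pendant '[{"travel":[0,0.0005,0],"twist":0},{"travel":[0,0.001,0],"twist":0}]'
```

```text
time: 19.5
position: [0.5969, -0.2071, 0.0285]
tool_rot: [1.273, 1.17, -1.259]
ft_force: [-0.3, 0.5, -1.7]
grip_width: 0.162
time: 19.75
position: [0.598, -0.2072, 0.0285]
tool_rot: [1.273, 1.17, -1.259]
ft_force: [-0.5, 0.0, 0.1]
grip_width: 0.156
time: 20.0
position: [0.599, -0.2073, 0.0285]
tool_rot: [1.273, 1.17, -1.259]
ft_force: [-0.5, 0.6, -1.0]
grip_width: 0.162
```

```bash
for i in 1; do python3 -m pendant '[{"travel":[0,0.0005,0],"twist":0},{"travel":[0,0.001,0],"twist":0}]'; done
python3 -m pendant '[{"travel":[0,0.0005,0],"twist":0},{"travel":[0,0.0008,0],"twist":0}]' | grep -E "pos|ft"
```

```text
time: 20.25
position: [0.6, -0.2073, 0.0285]
tool_rot: [1.273, 1.17, -1.259]
ft_force: [0.1, 0.4, -0.4]
grip_width: 0.161
position: [0.6009, -0.2074, 0.0285]
ft_force: [-1.5, -0.3, -0.9]
```

```bash
python3 -m pendant '[{"travel":[0,0.0004,0],"twist":0},{"travel":[0,0.0008,0],"twist":0}]' | grep -E "pos|ft"
```

```text
position: [0.6017, -0.2075, 0.0286]
ft_force: [-0.1, -1.2, -0.1]
```

```bash
python3 -m pendant '[{"travel":[0,0.0004,0],"twist":0},{"travel":[0,0.0008,0],"twist":0}]' | grep -E "pos|ft"
python3 -m pendant '[{"travel":[0,0.0004,0],"twist":0},{"travel":[0,0.0008,0],"twist":0}]' | grep -E "pos|ft"
```

```text
position: [0.6025, -0.2075, 0.0286]
ft_force: [-1.0, -0.3, -1.0]
position: [0.6033, -0.2077, 0.0286]
ft_force: [-0.9, -0.1, -0.8]
```

```bash
python3 - <<'E'
from h import *
s=ctrl.get_state();im=ctrl.get_image("wrist");cv2.imwrite("pics/w9.png",im[:,:,::-1])
to(*nest(.01),.028)
E
```

```text
travel [0.0006 0.0084 0.0001] twist 0.0002 | pos [ 0.6034 -0.2076  0.0286] F [-0.11 -0.4  -0.67] t 21.3 g 0.155
```

View pics/w9.png

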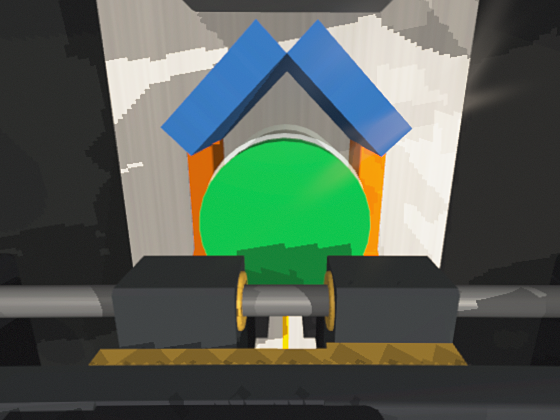

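Inner apex of the V is now at about (287,54), with gaps still visible between the jar and the faces.

```bash
python3 - <<'E'
from h import *
s=ctrl.get_state();c=cam("wrist",s)
u=np.array([np.cos(NA),np.sin(NA)])
for px,z in [((287,54),.07),((285,138.5),.085),((285,126),.072),((285,213),.085)]:
    print(px,((back(c,[px],z)[0,:2]-[NX,NY])@u).round(4))
print((s["position"][:2]-[NX,NY])@u)
E
```

```text
(287, 54) 0.095
(285, 138.5) 0.0692
(285, 126) 0.0722
(285, 213) 0.0452
0.0016026717180044532
```

About 10–12 mm remain.

```bash
python3 -m pendant '[{"travel":[0,0.0007,0],"twist":0},{"travel":[0,0.0014,0],"twist":0},{"travel":[0,0.0021,0],"twist":0},{"travel":[0,0.0028,0],"twist":0},{"travel":[0,0.0034,0],"twist":0},{"travel":[0,0.004,0],"twist":0}]' | grep -E "pos|ft"
python3 -m pendant '[{"travel":[0,0.0004,0],"twist":0},{"travel":[0,0.0008,0],"twist":0},{"travel":[0,0.0012,0],"twist":0},{"travel":[0,0.0015,0],"twist":0}]' | grep -E "pos|ft"
```

```text
position: [0.6075, -0.2079, 0.0286]
ft_force: [-0.4, 0.6, -0.3]
position: [0.6089, -0.2081, 0.0286]
ft_force: [-1.0, -0.1, -0.3]
```

```bash
python3 -m pendant '[{"travel":[0,0.0004,0],"twist":0},{"travel":[0,0.0008,0],"twist":0}]' | grep -E "pos|ft"
python3 -m pendant '[{"travel":[0,0.0004,0],"twist":0},{"travel":[0,0.0008,0],"twist":0}]' | grep -E "pos|ft"
```

```text
position: [0.6098, -0.2082, 0.0286]
ft_force: [-0.2, 0.2, -0.3]
position: [0.6106, -0.2082, 0.0286]
ft_force: [-0.7, 0.4, -0.7]
```

```bash
python3 -m pendant '[{"travel":[0,0.0004,0],"twist":0},{"travel":[0,0.0008,0],"twist":0}]' | grep -E "pos|ft"
python3 -m pendant '[{"travel":[0,0.0004,0],"twist":0},{"travel":[0,0.0008,0],"twist":0}]' | grep -E "pos|ft"
```

```text
position: [0.6114, -0.2083, 0.0286]
ft_force: [-1.4, -0.2, -0.8]
position: [0.6122, -0.2083, 0.0286]
ft_force: [-0.6, 0.0, -1.0]
```

```bash
python3 -m pendant '[{"travel":[0,0.0004,0],"twist":0},{"travel":[0,0.0008,0],"twist":0}]' | grep -E "pos|ft"
```

```text
position: [0.6131, -0.2084, 0.0286]
ft_force: [0.0, 0.0, -0.4]
```

```bash
python3 -m pendant '[{"travel":[0,0.0004,0],"twist":0},{"travel":[0,0.0007,0],"twist":0}]' | grep -E "pos|ft"
```

```text
position: [0.6138, -0.2084, 0.0286]
ft_force: [-1.1, 0.2, -0.7]
```

```bash
python3 -m pendant '[{"travel":[0,0.0004,0],"twist":0},{"travel":[0,0.0007,0],"twist":0}]' | grep -E "pos|ft"
```

```text
position: [0.6145, -0.2085, 0.0286]
ft_force: [-1.3, -0.1, -0.0]
```

```bash
python3 -m pendant '[{"travel":[0,0.0004,0],"twist":0},{"travel":[0,0.0006,0],"twist":0}]' | grep -E "pos|ft"
```

```text
position: [0.6152, -0.2085, 0.0286]
ft_force: [-0.8, 0.4, -0.8]
```

```bash
python3 -m pendant '[{"travel":[0,0.0004,0],"twist":0},{"travel":[0,0.0006,0],"twist":0}]' | grep -E "pos|ft"
```

```text
position: [0.6158, -0.2086, 0.0286]
ft_force: [-0.5, 0.0, -0.6]
```

```bash
python3 -m pendant '[{"travel":[0,0.0004,0],"twist":0},{"travel":[0,0.0006,0],"twist":0}]' | grep -E "pos|ft"
```

```text
position: [0.6162, -0.2087, 0.0286]
ft_force: [-1.1, -0.2, 0.1]
```

```bash
python3 -m pendant '[{"travel":[0,0.0004,0],"twist":0},{"travel":[0,0.0006,0],"twist":0}]' | grep -E "pos|ft"
```

```text
position: [0.6163, -0.2088, 0.0286]
ft_force: [-2.2, 0.5, 0.7]
```

```bash
python3 -m pendant '[{"travel":[0,0.0004,0],"twist":0},{"travel":[0,0.0006,0],"twist":0}]' | grep -E "pos|ft"; python3 - <<'E'
from h import *
s=ctrl.get_state();im=ctrl.get_image("wrist");cv2.imwrite("pics/w10.png",im[:,:,::-1])
to(*nest(.01),.028)
E
```

```text
position: [0.6165, -0.209, 0.0286]
ft_force: [-3.8, -0.7, 2.1]
travel [ 0.0006 -0.0047 -0.0002] twist -0.0 | pos [ 0.6165 -0.209   0.0286] F [-4.13 -0.15  1.9 ] t 25.6 g 0.162
```

View pics/w10.png

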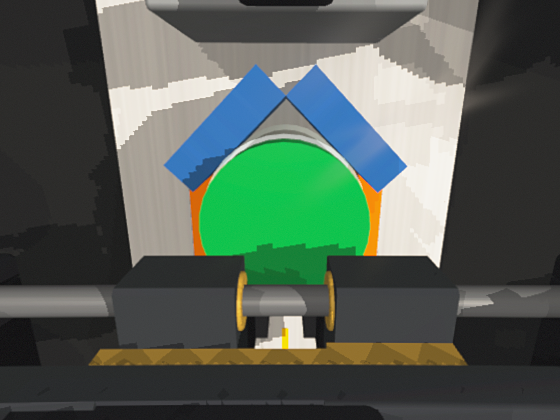

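The jar touches both V faces (contacts near (212,165) and (360,165)), and force is building at about 4 N. I'll ramp up gently.

```bash
python3 -m pendant '[{"travel":[0,0.0005,0],"twist":0},{"travel":[0,0.0008,0],"twist":0},{"travel":[0,0.0008,0],"twist":0}]' | grep -E "pos|ft"
```

```text
position: [0.6165, -0.2091, 0.0285]
ft_force: [-5.8, 0.1, 2.8]
```

```bash
python3 -m pendant '[{"travel":[0,0.0006,0],"twist":0},{"travel":[0,0.001,0],"twist":0},{"travel":[0,0.001,0],"twist":0}]' | grep -E "pos|ft"
```

```text
position: [0.6165, -0.2091, 0.0286]
ft_force: [-6.7, 1.3, 3.9]
```

```bash
python3 -m pendant '[{"travel":[0,0.0011,0],"twist":0},{"travel":[0,0.0014,0],"twist":0},{"travel":[0,0.0014,0],"twist":0}]' | grep -E "pos|ft"
```

```text
position: [0.6165, -0.2091, 0.0285]
ft_force: [-8.5, 0.6, 4.4]
```

```bash
python3 -m pendant '[{"travel":[0,0.0016,0],"twist":0},{"travel":[0,0.0018,0],"twist":0},{"travel":[0,0.0018,0],"twist":0}]' | grep -E "pos|ft"
```

```text
position: [0.6164, -0.2091, 0.0285]
ft_force: [-9.6, 1.2, 5.5]
```

```bash
python3 -m pendant '[{"travel":[0,0.002,0],"twist":0},{"travel":[0,0.002,0],"twist":0},{"travel":[0,0.002,0],"twist":0}]' | grep -E "time|pos|ft"
```

```text
time: 27.48
position: [0.6163, -0.2091, 0.0285]
ft_force: [-10.5, 0.6, 6.8]
```

```bash
python3 -m pendant '[{"travel":[-0.0002,0.002,0],"twist":0},{"travel":[-0.0004,0.0021,0],"twist":0},{"travel":[-0.0004,0.0021,0],"twist":0}]' | grep -E "time|pos|ft"
```

```text
time: 27.85
position: [0.6161, -0.2091, 0.0286]
ft_force: [-9.5, 0.6, 5.9]
```

```bash
python3 -m pendant '[{"travel":[-0.0003,0.0024,0],"twist":0},{"travel":[-0.0003,0.0024,0],"twist":0},{"travel":[-0.0003,0.0024,0],"twist":0},{"travel":[-0.0003,0.0024,0],"twist":0},{"travel":[-0.0003,0.0024,0],"twist":0},{"travel":[-0.0003,0.0024,0],"twist":0},{"travel":[-0.0003,0.0024,0],"twist":0},{"travel":[-0.0003,0.0024,0],"twist":0},{"travel":[-0.0003,0.0024,0],"twist":0},{"travel":[-0.0003,0.0024,0],"twist":0}]'; python3 - <<'E'
from h import *
s=ctrl.get_state();print(s["ft_force"]);im=ctrl.get_image("wrist");cv2.imwrite("pics/w11.png",im[:,:,::-1]);print(ctrl.get_state()["ft_force"])
im=ctrl.get_image("scene");cv2.imwrite("pics/s11.png",cv2.resize(im[180:320,130:310,::-1],None,fx=4,fy=4));print(ctrl.get_state()["ft_force"])
E
```

```text
time: 29.1
position: [0.6159, -0.2091, 0.0287]
tool_rot: [1.261, 1.191, -1.282]
ft_force: [-10.8, 1.3, 6.2]
grip_width: 0.158
[-10.79454834   1.29474205   6.2345151 ]
[-10.73251606   0.61139472   5.5653231 ]
[-10.8239349    0.62866235   6.71010443]
```

View pics/w11.png

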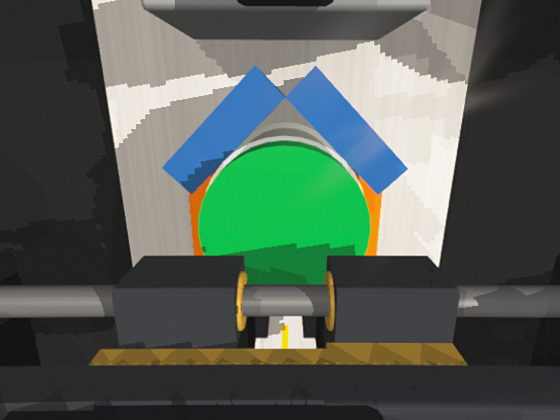

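View pics/s11.png

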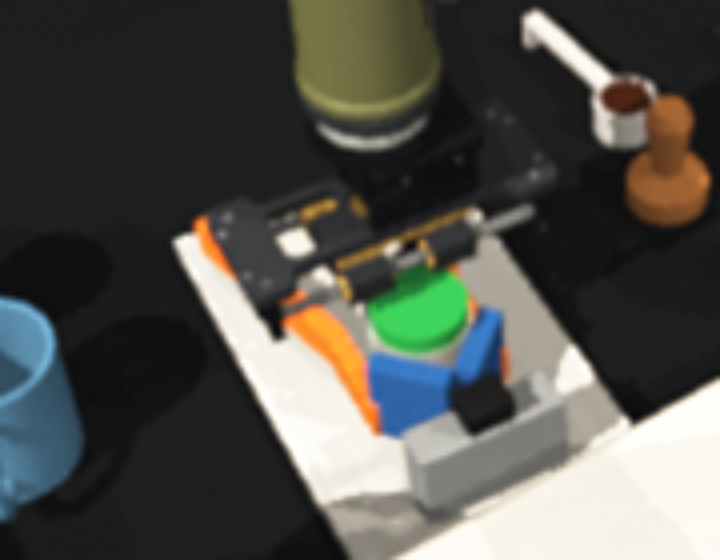

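Holding at 10.8 N total and seated on both faces. The tool is also pressing the jar down by about 6 N, which adds deck friction, so I'll relieve that and hold again for more than a second.

```bash
python3 -m pendant '[{"travel":[-0.0004,0.0024,0],"twist":0},{"travel":[-0.0007,0.0024,0],"twist":0},{"travel":[-0.001,0.0024,0],"twist":0}]' |grep -E "time|pos|rot|ft"
```

```text
time: 29.58
position: [0.6157, -0.2091, 0.0288]
tool_rot: [1.259, 1.196, -1.286]
ft_force: [-9.4, 1.1, 2.1]
```

Downward force is now small (about 2 N). A final long hold with slightly more push:

```bash
python3 -m pendant '[{"travel":[-0.0006,0.0028,0],"twist":0},{"travel":[-0.0006,0.0028,0],"twist":0},{"travel":[-0.0006,0.0028,0],"twist":0},{"travel":[-0.0006,0.0028,0],"twist":0},{"travel":[-0.0006,0.0028,0],"twist":0},{"travel":[-0.0006,0.0028,0],"twist":0},{"travel":[-0.0006,0.0028,0],"twist":0},{"travel":[-0.0006,0.0028,0],"twist":0},{"travel":[-0.0006,0.0028,0],"twist":0},{"travel":[-0.0006,0.0028,0],"twist":0}]' |grep -E "time|pos|rot|ft"; python3 - <<'E'
from h import *
import time
for i in range(6):
    ctrl.get_image("top"); s=ctrl.get_state(); print(s["time"],s["ft_force"].round(2))
E
```

```text
time: 30.82
position: [0.6155, -0.209, 0.0288]
tool_rot: [1.256, 1.201, -1.29]
ft_force: [-11.2, 0.9, 5.6]
30.875 [-11.4    0.4    6.13]
30.925 [-10.72   1.13   5.04]
30.975 [-10.86   2.03   6.25]
31.025 [-10.87   1.27   5.42]
31.075 [-11.71   2.68   5.94]
31.125 [-11.08   0.45   5.21]
```

```bash
python3 -c "
from h import *
to(*nest(-.07),.03)"
python3 -m pendant '[{"travel":[0,0.001,0],"twist":0},{"travel":[0,0,0],"twist":0},{"travel":[0,-0.002,0],"twist":0},{"travel":[0,-0.005,0],"twist":0},{"travel":[0,-0.012,0],"twist":0},{"travel":[0,-0.02,0],"twist":0}]' |grep -E "time|pos|rot|ft"
python3 -c "
from h import *
to(*nest(-.09),.035)"
```

```text
travel [ 0.0017 -0.0838 -0.0002] twist -0.0014 | pos [ 0.6155 -0.209   0.0288] F [-11.08   0.45   5.21] t 31.125 g 0.16
time: 31.88
position: [0.5953, -0.2073, 0.0296]
tool_rot: [1.257, 1.2, -1.29]
ft_force: [0.3, -0.2, -1.1]
travel [-0.0026 -0.0836 -0.0002] twist -0.0014 | pos [ 0.5953 -0.2073  0.0296] F [ 0.28 -0.2  -1.1 ] t 31.875 g 0.158
```

```bash
python3 -m pendant '[{"travel":[-0.001,-0.02,0],"twist":0},{"travel":[-0.002,-0.05,0],"twist":0},{"travel":[-0.003,-0.075,0],"twist":0},{"travel":[-0.01,-0.083,0],"twist":0},{"travel":[-0.04,-0.083,0],"twist":0},{"travel":[-0.08,-0.083,0],"twist":0},{"travel":[-0.12,-0.083,0],"twist":0},{"travel":[-0.14,-0.083,0],"twist":0},{"travel":[-0.14,-0.083,0],"twist":0}]' |grep -E "time|pos|rot|ft"
python3 - <<'E'
from h import *
s=ctrl.get_state();im=ctrl.get_image("wrist");cv2.imwrite("pics/w12.png",im[:,:,::-1])
u=np.array([np.cos(NA),np.sin(NA)]);v=np.array([-u[1],u[0]])
d=back(cam("wrist",s),green(im)[0],.085)[0,:2]-[NX,NY];print(d@u,d@v)
im=ctrl.get_image("top");d=back(cam("top"),green(im)[0],.085)[0,:2]-[NX,NY];print(d@u,d@v)
cv2.imwrite("pics/t12.png",im[:,:,::-1])
im=ctrl.get_image("scene");cv2.imwrite("pics/s12.png",cv2.resize(im[180:320,130:310,::-1],None,fx=4,fy=4))
E
```

```text
time: 33.0
position: [0.5192, -0.2022, 0.1746]
tool_rot: [1.257, 1.196, -1.287]
ft_force: [-0.1, 0.7, -1.3]
0.04342275298300519 -0.0002147830982731861
0.05445846421574883 0.0019150482416036498
```

View pics/w12.png

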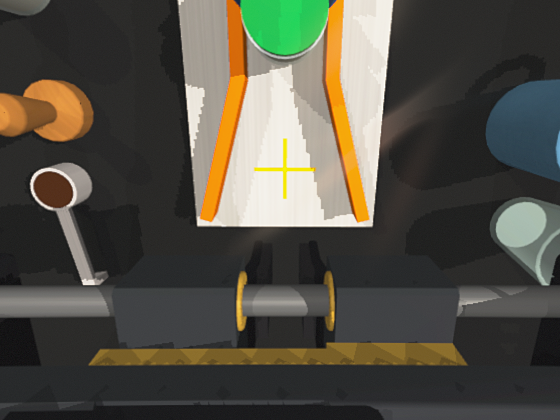

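View pics/s12.png

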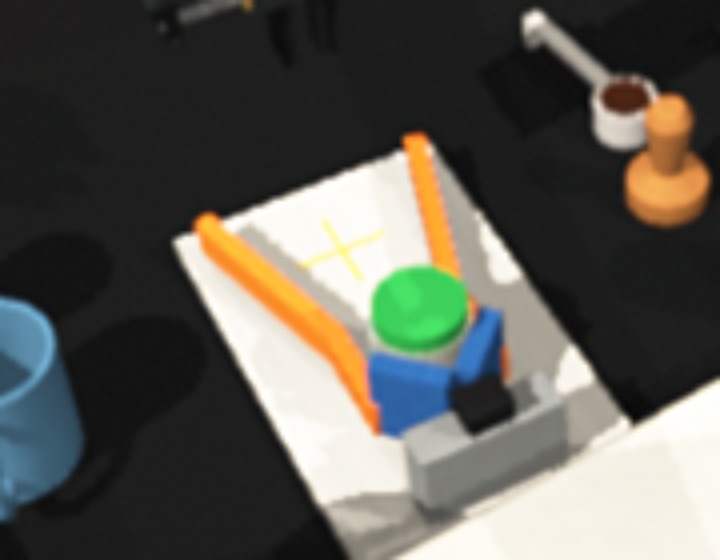

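View pics/t12.png

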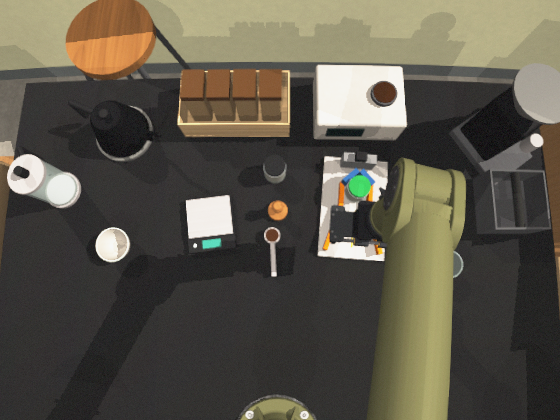

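The jar is upright and against the V, the tool is clear, and the bystanders are where they were. Handing in.

```bash
python3 -c "
from bench import ctrl
print(ctrl.close_job())"
```

```text
the job is handed in; nothing more can be done
None
```

The job is done and handed in at about 33 s. The jar went from the scale to the yellow cross (within about 1–2 mm), was released there, and was then pushed between the rails until it touched both blue faces.

- **Pressing:** I held it at about 10.8 N for 1.25 s, then again at about 11.1 N for about 1.5 s. Those are push forces at the wrist, so the V felt roughly 1–2 N less. The highest push I read anywhere was under 12 N.
- **Final check:** After I backed off, the pictures showed the jar upright in the V at about x = +54 mm in the nest frame, with the gripper clear. The bystanders in view looked unmoved; the arm hid the mug and part of the tumbler from above.
- **What disagreed:**
  - The last wrist picture put the jar at +43 mm, but its lid was cut off by the picture edge, so I trusted the top camera.
  - My first estimate of home by eye (+37 mm) was also wrong, and I found the real position by feel.
  - During the hold the tool tilted by a few degrees and pressed the jar down by about 5–6 N. I eased that to 2 N, but it came back to 5–6 N in the final hold.

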